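Slide the sample carrier through the spring gate

ROBOT

A 7-joint arm with a two-finger parallel gripper is mounted at the origin on a cart in front of the work surface, level with it; the furniture and walls round the work are solid. World frame = base frame: x ahead of the robot, y to its left, z up, the work surface at z = 0. Lengths are in m, angles in rad, forces in N, time in s.
With the tool pointing down it reaches from about 0.425 to 0.875 m from the base axis. Payload 4.7 kg.
Tool frame: the origin (TCP) lies midway between the tips of the shut fingers; the grasp point (between the pads) lies 19 mm behind it; z points along the fingers, y is the line along which they close (so a half turn about z gives the same grasp; the last joint's range is limited). The gripper opens to 87 mm and grips with 3 to 60 N. Pads are 19 mm wide; open, the fingers measure 117 mm over their backs; the gripper's body (75 mm by 190 mm) begins 51 mm behind the grasp point.
Start: joints at [1.309, 0.321, -0.07, 1.45, 0.023, 1.371, -0.057], TCP at [0.177, -0.625, 0.183] pointing down, gripper open.
Joint ranges: [-2.86, 2.86], [-0.3, 2.09], [-1.38, 1.24], [0.06, 2.45], [-1.56, 4.7], [0.09, 2.05], [-2.69, 2.69]. Speed limits (rad/s): [2.57, 2.57, 3.14, 3.14, 3.14, 3.14, 3.14].

INTERFACE

Orientations are given as a rotation vector (axis times angle).
In Python, from bench import ctrl gives the robot as it stands.
- The arm moves only by the tool inch_along, called as name(argument=value, ...) on one line, values as JSON. Schema: {"type":"object","properties":{"moves":{"type":"array","items":{"type":"array","prefixItems":[{"type":"array","items":{"type":"number"},"minItems":3,"maxItems":3},{"type":"number"},{"type":"number"}],"minItems":3,"maxItems":3},"minItems":1,"maxItems":20},"force":{"type":"number"},"only":{"type":"string"},"quiet":{"type":"boolean"},"lines":{"type":"string"}},"required":["moves"],"additionalProperties":false}. moves is a list of rows, 1 to 20 of them, each written [[dx, dy, dz], turn, opening]: dx, dy, dz in m, then a turn about the tool's z in rad, then the opening from 0.0 (shut) to 1.0 (fully open); each row is the pose to reach, as a shift and turn from the pose commanded when the call began, along the tool's axes at that moment; what a row does not reach only later rows make up. A row lasts 1/10 s, in which the tool goes at most 0.05 m and 0.15 rad, less where a joint would pass 70% of its speed; a pose out of reach is approached as far as the arm can. The fingers move at their own pace and stop on an object; force is the grip in N (left out, the last holds). Time passes only in rows, so rows that do not move let the fingers close. The tool returns the time, the measured TCP pose, the force, the opening and the grip force at its end. only (a regular expression) keeps the lines of the reply that match it, lines (a string "A,B") keeps lines A to B, and quiet returns only ok. Input that does not fit is refused with a message, and nothing moves.
- ctrl.get_state(): the state, without advancing time (a new reading comes with each control period).
- ctrl.get_image(name): name is "side" or "top"; returns the picture (480x640x3 uint8, red, green, blue); there is no depth.
- ctrl.camera_model(name): a dict with "vertical_fov" (degrees; the focal length in pixels is half the picture's height over the tangent of half this angle, whatever the lens; pixels are square), "cx", "cy" (the principal point, pixels), "rvec" (rotation vector, rad) and "tvec" (3), from world to camera coordinates, as OpenCV has them. Camera axes: x right, y down, z forward; pixel columns grow to the right and rows downward; lengths in m; the calibration is good to about 2 mm. A picture is of the moment at which its call begins. camera_model takes no time and is no camera call.
- ctrl.close_job(): hands the job in; it is judged then, once.
The state is a dict: "time": time; "joint_positions": joint angles; "qd": joint speeds; "joint_torque": joint torques, N m; "position": TCP position; "tool_rot": TCP orientation; "ft_force": force on the tool from outside, world axes, zero at the start; "torque": the same for the moment, N m; "grip_width": opening from 0.0 (shut) to 1.0 (fully open); "grip_force": force on a finger pad.
Only numpy, scipy, OpenCV 4.12 (cv2) and the standard library are available. Lean on these libraries where they do the work, as an engineer would, in place of code of your own. Each camera call takes 0.05 s, during which the arm holds its last target. There are 200 camera calls.

TASK

Press the long rail of the chute's sprung gate down with one fingertip so the gate swings open, keep it held down, and meanwhile push the sample carrier along the chute with the other finger against its upright tab until its nose rests against the end stop; then let go so the gate shuts behind it. The gate must never touch the carrier, neither gate nor hand may touch the two samples riding in it, nothing is lifted, and the things standing around the chute are left alone.

Things in the scene. Friction and masses are not known exactly. Their poses are not given: they have to be found in the camera images.
- chute: Fixed grey painted metal chute, 84 mm wide, 358 mm long, side walls 60 mm apart inside, wall tops 22 mm above the table. Origin: on the table surface, mid-width, under the gate blade. Its -y is the push direction, +x points across it away from the robot, z up. Floor 6 mm above the table. Entry end, open, at y = +240 mm.
- end_stop (a point): Foot of the end stop's inner face, mid-width, on the chute floor: chute y = -106 mm. The stop is 30 mm high above the table.
- hinge (a point): Point on the axis of the gate's hinge shaft (7 mm thick), over the near, robot-side wall: chute x = -36, y = +110, z = 40 mm. The shaft runs along chute y from +238 to -37 mm, in bearings at y = +232, +13 and -30 mm, tops 47 mm above the table. Pressing fingers straddle it.
- gate_turn (a joint): Turn of the gate (blade and press rail together) about the shaft, rad: 0 = shut, blade across the chute; grows as the rail is pressed down and the blade swings up; stop at 0.87. From about 0.60 the blade clears the loaded carrier. A spring (roughly 3 to 5 N at the rail) shuts it as soon as it is let go.
- gate: The gate: steel shaft, press rail, arm and blade in one. Origin on the hinge axis at chute y = 0. Shut, the 5 mm thick blade (chute y = 0 to -5 mm) hangs over the chute from x = -15 to +16 mm, lower edge 16 mm above the table: above the carrier's tongue, but in the way of its body and load. Open, its tip stands about 85 mm above the table.
- rail_mid (a point): Top of the gate's press rail at chute y = +124 mm. The rail: round steel tube, diameter 18 mm, along chute y = +236 to +12 mm outside the near wall; its support arms are only at y = +231 and +19, so a finger can slide along its top between. Tube axis when shut: chute x = -74, z = 55 mm (top 64 above the table); at joint 0.8: x = -73, z = 23 (top 32); x stays -77 to -72.
- carrier: Loose white carrier (about 250 g) in the chute before the gate. Origin: middle of the underside of its two-pocket body, 54 wide, 96 long, 12 mm high; -y is forward, nose at y = -48 mm. A flat tongue (32 wide, 4 mm thick) runs back to the push tab. Home (nose on the stop) its origin is at chute y = -58 mm and the tab's rear face at chute y = +48, before the gate, which shuts over the tongue.
- push_face (a point): Centre of the rear face of the carrier's upright push tab (42 wide, 5 thick, 48 mm high, top 54 mm above the table), at carrier y = +106 mm, 36 mm above the carrier's underside. Push it towards -y.
- gel_box: Loose dark box with a clear greyish lid, 46 x 46 x 16 mm, standing in the front pocket of the carrier (top 28 mm above the table). Origin: centre of its underside.
- sample_holder: Loose red-brown chip holder, 28 x 34 x 7 mm, lying in the rear pocket of the carrier. Origin: centre of its underside.
- petri_1: Bystander: loose clear petri dish, 61 mm across, 13 mm high, beyond the chute. Origin: centre of its underside.
- dropper_bottle: Bystander: loose amber dropper bottle, 33 mm across, 102 mm high, standing beyond the chute near its end stop. Origin: centre of its underside.
- ptfe_block: Bystander: loose white block with three holes, 30 x 50 x 25 mm, on the robot's side of the chute past the end of the press rail. Origin: centre of its underside.
- kapton_roll: Bystander: loose roll of orange tape, 78 mm across, 19 mm high, beyond the chute near its entry. Origin: centre of its underside.

How it is judged:
By the outcome, as a careful person would: the job done as asked, in the order asked, and still so for the second after the job is handed in, with the robot touching nothing.
It also fails if it takes over 37 s, if anything falls off the work surface, if the arm or the gripper's body presses on something with over 40 N, if the wrist force passes 120 N, or if a joint passes its speed limit or range.

## Working session

There is one attempt and no reset: what is moved stays moved. The work goes in short steps, Python scripts to look and compute and a tool call to move; the robot and the scene stay as the last step left them, time stands still between calls to the robot, and variables do not carry over. Pictures are saved under pics/ and viewed, at most 10 in all, crops included, and the job is handed in when it is done.

```bash
ls; mkdir -p pics; python3 - <<'E'
from bench import ctrl
import cv2
for n in("side","top"):
    cv2.imwrite(f"pics/{n}0.png",ctrl.get_image(n)[:,:,::-1]); print(n,ctrl.camera_model(n))
s=ctrl.get_state();print(s)
E
```

```text
bench.py
pics
side {'vertical_fov': 54.061773550954264, 'cx': 315.04838130679366, 'cy': 238.92449182836177, 'rvec': array([ 0.46444961, -2.5819453 ,  1.36029522]), 'tvec': array([0.5471598 , 0.14009325, 0.73148713])}
top {'vertical_fov': 43.398054382314186, 'cx': 325.0935580456391, 'cy': 240.2341779119147, 'rvec': array([ 2.02741524, -2.21011001,  0.23015466]), 'tvec': array([0.06356266, 0.55932948, 0.8100329 ])}
{'time': 0.1, 'joint_positions': array([ 1.3090968 ,  0.32173102, -0.07009338,  1.45156525,  0.02261167,
        1.37079156, -0.05690656]), 'qd': array([ 0.00061175, -0.00453174, -0.00020762, -0.00371066, -0.00016562,
        0.00120791, -0.00095791]), 'joint_torque': array([-4.11101297e-06, -4.92572987e+01, -4.05687941e-01, -3.13400459e+01,
       -6.41433243e-02,  3.94803251e-02,  5.83424526e-05]), 'position': array([ 0.17680205, -0.62490466,  0.18207646]), 'tool_rot': array([-3.11010322e+00, -4.31672826e-01,  5.27345421e-04]), 'ft_force': array([ 0.23345443, -0.2705164 ,  0.62188895]), 'torque': array([-0.00063584,  0.01660076, -0.0830815 ]), 'grip_force': 0.0, 'grip_width': 1.0043343405169936}
```

View pics/top0.png

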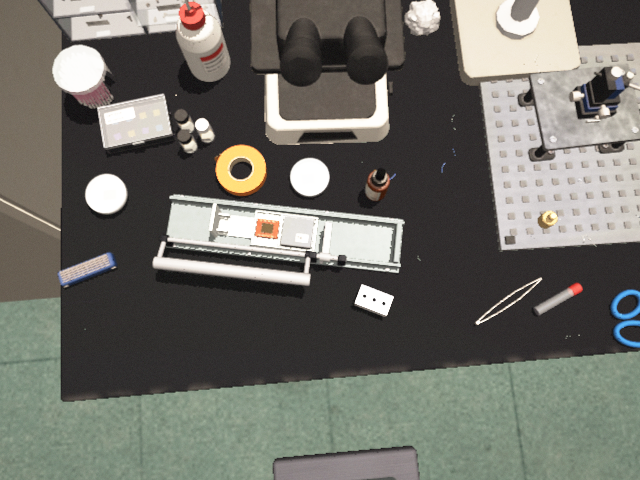

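View pics/side0.png

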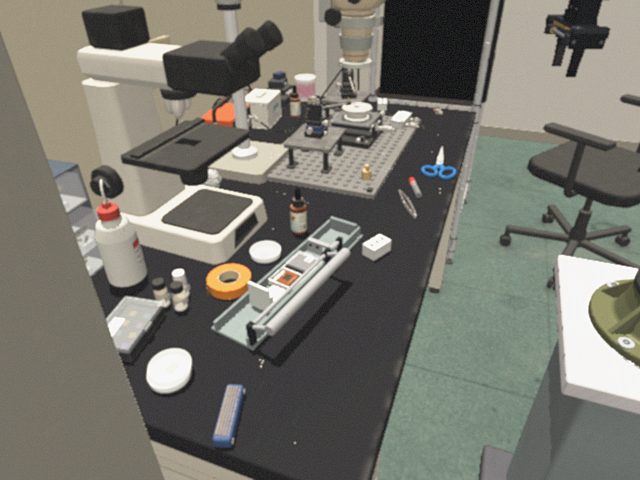

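The top view shows the chute running from its entry, about (168,220), to the end stop at (403,245). The rail runs from (155,264) to (308,280), the tab is near (217,221), and the blade is near (327,240). I'll enlarge this area.

```bash
python3 - <<'E'
import cv2
a=cv2.imread("pics/top0.png")[180:305,145:415]
b=cv2.imread("pics/side0.png")[210:350,205:400]
cv2.imwrite("pics/tc.png",cv2.resize(a,None,fx=2.9,fy=2.9,interpolation=cv2.INTER_CUBIC))
cv2.imwrite("pics/sc.png",cv2.resize(b,None,fx=4,fy=4,interpolation=cv2.INTER_CUBIC))
E
```

```text
(no output)
```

View pics/tc.png

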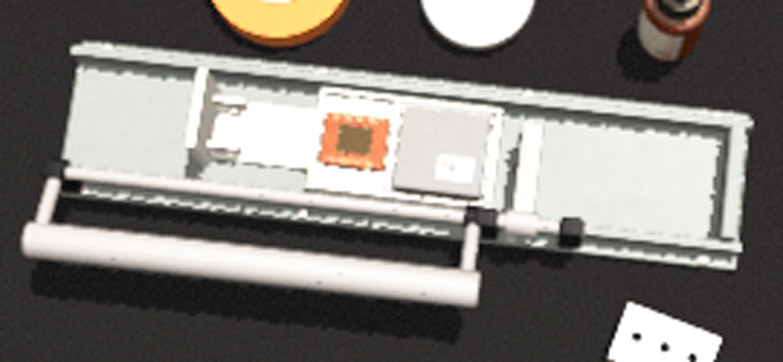

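View pics/sc.png

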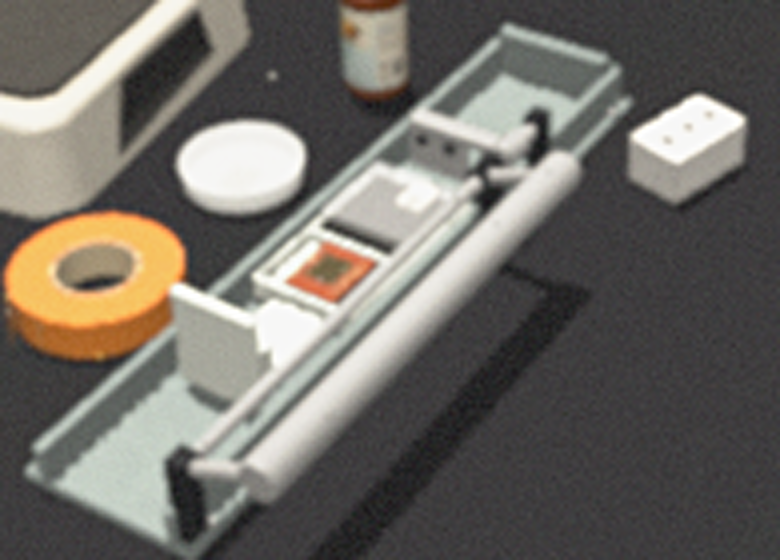

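The top crop shows the rail ends at (25,240) and (480,290), bearings at (60,170), (482,220) and (571,231), and the tab top edge from (203,70) to (192,172). The side crop shows the rail ends at (258,478) and (568,165), bearings at (183,458) and (537,118), and the tab top from (175,288) to (265,335). I'll triangulate these and fit the chute pose.

```bash
cat > h.py <<'E'
import numpy as np,cv2
from bench import ctrl
def ray(n,u,v):
    m=ctrl.camera_model(n);f=240/np.tan(np.radians(m["vertical_fov"]/2))
    R=cv2.Rodrigues(m["rvec"])[0];d=R.T@[(u-m["cx"])/f,(v-m["cy"])/f,1];return -R.T@m["tvec"],d/np.linalg.norm(d)
def onz(n,u,v,z):
    c,d=ray(n,u,v);return c+d*(z-c[2])/d[2]
def tri(a,b):
    A=0;B=0
    for n,p in(("top",a),("side",b)):
        c,d=ray(n,*p);P=np.eye(3)-np.outer(d,d);A=A+P;B=B+P@c
    return np.linalg.solve(A,B)
T=lambda u,v:(u/2.9+145,v/2.9+180)
S=lambda u,v:(u/4+205,v/4+210)
E
python3 - <<'E'
from h import *
np.set_printoptions(precision=4,suppress=True)
for n,a,b in(("rail+236",(26,240),(256,480)),("rail+12",(478,288),(568,168)),("bear232",(60,168),(183,458)),("bear-30",(571,227),(538,116)),("tabfar",(203,70),(175,288)),("tabnear",(192,172),(262,335))):
    print(n,tri(T(*a),S(*b)))
model=[((-74,236,55),(25,240)),((-74,12,55),(480,288)),((-36,232,47),(60,168)),((-36,13,47),(482,216)),((-36,-30,47),(571,227)),
((42,240,22),(75,45)),((42,-114,22),(748,116))]
X=np.array([m[0][:2] for m in model])/1000
Y=np.array([onz("top",*T(*m[1]),m[0][2]/1000)[:2] for m in model])
xm,ym=X.mean(0),Y.mean(0);U,s,Vt=np.linalg.svd((X-xm).T@(Y-ym));R=(U@np.diag([1,np.linalg.det(U@Vt)])@Vt).T
t=ym-R@xm;print("chute",t,"yaw",np.arctan2(R[1,0],R[0,0]));print((Y-X@R.T-t)*1000)
np.savez("pose.npz",R=R,t=t)
for p in((203,70),(192,172)):print("tab top in chute",(onz("top",*T(*p),.054)[:2]-t)@R*1000)
for p in((330,120),(505,110),(497,200)):print("carrier top?",(onz("top",*T(*p),.018)[:2]-t)@R*1000)
tr=cv2.Rodrigues(ctrl.get_state()["tool_rot"])[0];print(tr)
E
```

```text
rail+236 [0.5529 0.2618 0.0556]
rail+12 [0.5088 0.0417 0.0534]
bear232 [0.591  0.2476 0.0406]
bear-30 [ 0.5379 -0.0069  0.043 ]
tabfar [0.633  0.1715 0.0513]
tabnear [0.5855 0.1814 0.0471]
chute [0.5758 0.0147] yaw -0.1995624214907957
[[ 1.2453  1.1807]
 [ 2.6912 -0.4344]
 [ 1.4171 -3.7556]
 [ 2.3557  2.2272]
 [ 1.5284  0.6425]
 [-5.6744 -0.0042]
 [-3.5632  0.1437]]
tab top in chute [ 22.7963 163.5551]
tab top in chute [-29.6752 161.1626]
carrier top? [ 12.5437 101.4715]
carrier top? [28.2579 11.4415]
carrier top? [-19.7431  10.0634]
[[ 0.9622  0.2723 -0.0006]
 [ 0.2723 -0.9622  0.0016]
 [-0.0001 -0.0017 -1.    ]]
```

Pose is consistent: yaw is -0.20, the rail is about 2.5 mm further in +x than the fit, the tab rear face is at chute y ≈ 164, and the heights match. The plan is opening 0.70, one finger on the rail at x = -75 and the other on the chute midline behind the tab. Next I'll work out the moves.

```bash
cat >> h.py <<'E'
def plan(pts):
    p=np.load("pose.npz");s=ctrl.get_state();R=cv2.Rodrigues(s["tool_rot"])[0]
    print("t",s["time"],"pos",s["position"].round(4),"chute",((s["position"][:2]-p["t"])@p["R"]*1000).round(1),"F",s["ft_force"].round(2))
    cx=p["R"][:,0];ty=R[:2,1];e=np.arctan2(ty[0]*cx[1]-ty[1]*cx[0],ty@cx)
    print("turn about tool z",round(-e,4))
    for q in pts:
        w=np.r_[p["R"]@np.array(q[:2])/1000+p["t"],q[2]/1000];print(q,w.round(4),(R.T@(w-s["position"])).round(4))
E
python3 - <<'E'
from h import *
plan([(-35,186,140)])
s=ctrl.get_state();R=cv2.Rodrigues(s["tool_rot"])[0];print((R.T@([.45,-.3,.183]-s["position"])).round(4))
E
```

```text
t 0.1 pos [ 0.1768 -0.6249  0.1821] chute [-264.3 -706. ] F [ 0.23 -0.27  0.62]
turn about tool z -1.0954
(-35, 186, 140) [0.5784 0.2039 0.14  ] [ 0.6122 -0.6881  0.0432]
[ 0.3514 -0.2382 -0.0006]
```

inch_along(moves=[[[0.351,-0.238,0],-1.095,0.7],[[0.351,-0.238,0],-1.095,0.7],[[0.351,-0.238,0],-1.095,0.7],[[0.351,-0.238,0],-1.095,0.7],[[0.351,-0.238,0],-1.095,0.7],[[0.351,-0.238,0],-1.095,0.7],[[0.351,-0.238,0],-1.095,0.7],[[0.351,-0.238,0],-1.095,0.7],[[0.351,-0.238,0],-1.095,0.7],[[0.612,-0.688,0],-1.095,0.7],[[0.612,-0.688,0],-1.095,0.7],[[0.612,-0.688,0],-1.095,0.7],[[0.612,-0.688,0],-1.095,0.7],[[0.612,-0.688,0],-1.095,0.7],[[0.612,-0.688,0],-1.095,0.7],[[0.612,-0.688,0],-1.095,0.7],[[0.612,-0.688,0],-1.095,0.7],[[0.612,-0.688,0],-1.095,0.7],[[0.612,-0.688,0.043],-1.095,0.7],[[0.612,-0.688,0.043],-1.095,0.7]])

```text
time: 2.1
position: [0.5777, 0.2072, 0.1386]
tool_rot: [-2.427, -1.992, -0.0]
ft_force: [-1.3, 0.2, 0.9]
grip_width: 0.702
grip_force: 0.0
```

```bash
python3 - <<'E'
from h import *
plan([(-35,186,140),(-35,186,75)])
E
```

```text
t 2.1 pos [0.5777 0.2072 0.1386] chute [-36.3 189.1] F [-1.25  0.24  0.9 ]
turn about tool z 0.0031
(-35, 186, 140) [0.5784 0.2039 0.14  ] [-0.0031  0.0013 -0.0014]
(-35, 186, 75) [0.5784 0.2039 0.075 ] [-0.0032  0.0014  0.0636]
```

inch_along(moves=[[[-0.003,0.001,0.033],0.003,0.7],[[-0.003,0.001,0.061],0.003,0.7],[[-0.003,0.001,0.061],0.003,0.7],[[-0.003,0.001,0.061],0.003,0.7]])

```text
time: 2.5
position: [0.5787, 0.1999, 0.079]
tool_rot: [-2.435, -1.984, 0.001]
ft_force: [0.2, -0.3, 0.7]
grip_width: 0.7
grip_force: 0.0
```

```bash
python3 - <<'E'
from h import *
plan([(-35,186,50),(-35,186,33)])
a=ctrl.get_image("top")[180:305,145:415,::-1];b=ctrl.get_image("side")[180:350,190:400,::-1]
a=cv2.resize(a,(700,324),interpolation=2);b=cv2.resize(b,(340,275),interpolation=2)
c=np.zeros((600,700,3),np.uint8);c[:324]=a;c[324:599,:340]=b
cv2.imwrite("pics/a1.png",c)
E
```

```text
t 2.5 pos [0.5787 0.1999 0.079 ] chute [-34.  182.1] F [ 0.24 -0.34  0.71]
turn about tool z -0.0036
(-35, 186, 50) [0.5784 0.2039 0.05  ] [ 0.0039 -0.001   0.029 ]
(-35, 186, 33) [0.5784 0.2039 0.033 ] [ 0.0039 -0.001   0.046 ]
```

View pics/a1.png

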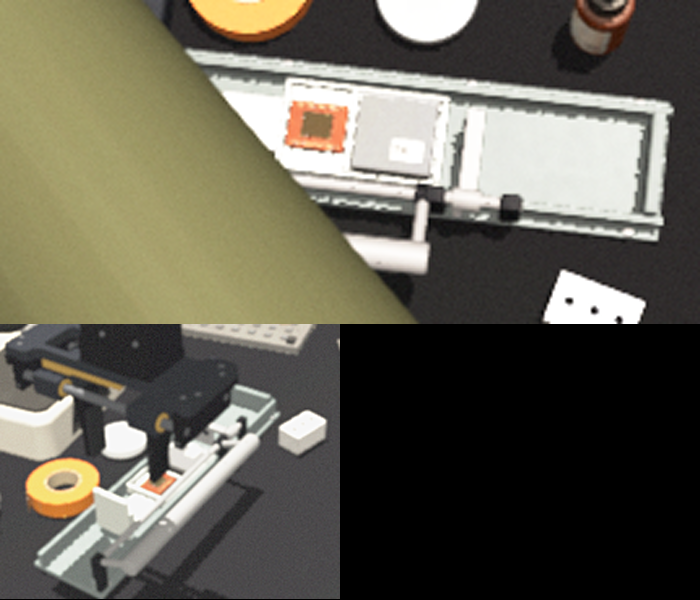

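The side view shows the finger tips at about (160,480) and (93,452) in the composite, which isn't where I expected them over the rail. I'll compare with projections.

```bash
python3 - <<'E'
from h import *
p=np.load("pose.npz")
for u,v in((160,480),(93,452)):
    w=onz("side",190+u*210/340,180+(v-324)*170/275,.079);print(w,(w[:2]-p["t"])@p["R"]*1000)
m=ctrl.camera_model("side");f=240/np.tan(np.radians(m["vertical_fov"]/2));K=np.array([[f,0,m["cx"]],[0,f,m["cy"]],[0,0,1]])
for q in((-72,182,79),(4,182,79),(-34,182,79)):
    w=np.r_[p["R"]@np.array(q[:2])/1000+p["t"],q[2]/1000];print(q,cv2.projectPoints(w,m["rvec"],m["tvec"],K,None)[0].ravel())
s=ctrl.get_state();print(s["position"],s["time"],s["grip_width"])
b=ctrl.get_image("side")
cv2.imwrite("pics/a2.png",cv2.resize(b[150:350,170:410,::-1],None,fx=3,fy=3,interpolation=2))
E
```

```text
[0.56395692 0.16741808 0.079     ] [-41.92708456 147.33277982]
[0.64597609 0.14883241 0.079     ] [ 42.14872236 145.37549085]
(-72, 182, 79) [292.03058231 295.72976297]
(4, 182, 79) [251.62450031 278.87278284]
(-34, 182, 79) [271.33930839 287.09758742]
[0.58002617 0.20047517 0.08087388] 2.6 0.7012162236803057
```

View pics/a2.png

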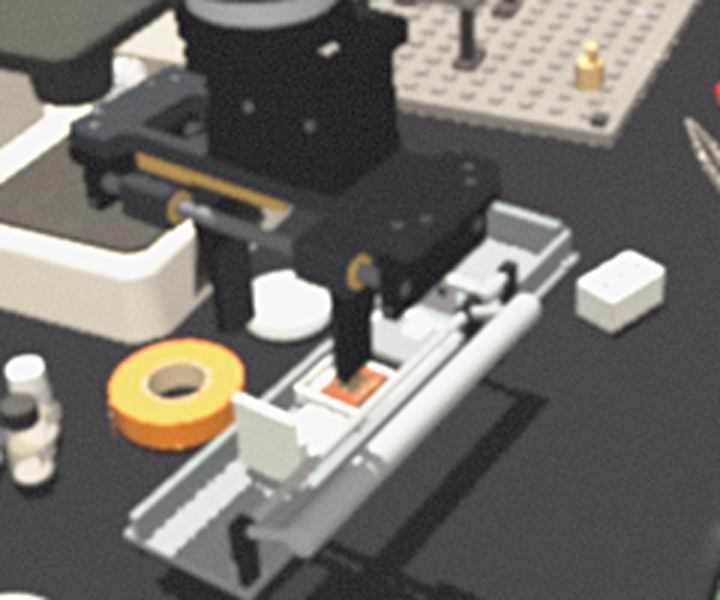

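```bash
python3 - <<'E'
from h import *
p=np.load("pose.npz")
for u,v in((350,380),(233,332)):
    for z in(.07,.08,.09,.1,.11,.12,.13):
        w=onz("side",170+u/3,150+v/3,z);print(z,((w[:2]-p["t"])@p["R"]*1000).round(1),end=' ')
    print()
plan([])
print(ctrl.get_state()["tool_rot"])
E
```

```text
0.07 [-32.5 140.6] 0.08 [-40.1 150.5] 0.09 [-47.8 160.4] 0.1 [-55.4 170.3] 0.11 [-63.1 180.2] 0.12 [-70.7 190.1] 0.13 [-78.3 200. ] 
0.07 [ 47.6 139.5] 0.08 [ 38.2 149.5] 0.09 [ 28.9 159.4] 0.1 [ 19.5 169.3] 0.11 [ 10.2 179.2] 0.12 [  0.8 189.1] 0.13 [ -8.5 199.1] 
t 2.65 pos [0.5801 0.2004 0.081 ] chute [-32.6 182.9] F [ 0.84  0.61 -0.38]
turn about tool z -0.0039
[2.43448149 1.98353863 0.00429085]
```

By vision the tips match the expected xy but sit about 32 mm higher than the reported TCP. I'll go down in steps and find the rail by force.

inch_along(moves=[[[0.003,-0.003,0.01],0.004,0.7],[[0.003,-0.003,0.022],0.004,0.7],[[0.003,-0.003,0.022],0.004,0.7],[[0.003,-0.003,0.022],0.004,0.7]])

```text
time: 3.05
position: [0.5761, 0.2033, 0.0563]
tool_rot: [-2.439, -1.98, 0.002]
ft_force: [0.1, 0.1, -0.2]
grip_width: 0.701
grip_force: 0.0
```

```bash
python3 - <<'E'
from h import *
plan([])
b=ctrl.get_image("side")
cv2.imwrite("pics/a3.png",cv2.resize(b[190:350,200:400,::-1],None,fx=3.7,fy=3.7,interpolation=2))
E
```

```text
t 3.05 pos [0.5761 0.2033 0.0563] chute [-37.2 184.9] F [ 0.14  0.06 -0.19]
turn about tool z -0.0073
```

View pics/a3.png

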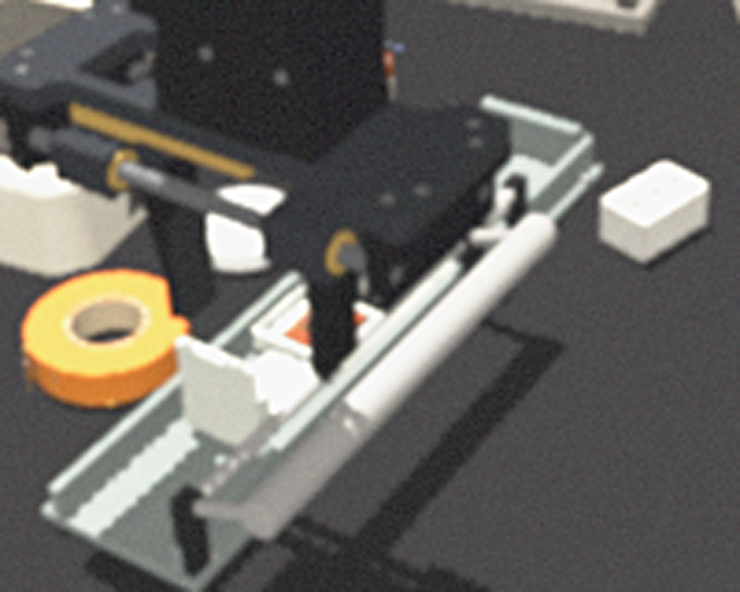

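At a reported z of 0.056 there is no contact and the tip, at (333,370) in the crop, is still well above the rail. This supports the 32 mm offset, so I'll go down until I feel the rail.

inch_along(moves=[[[0,0.002,0.01],0.004,0.7],[[0,0.002,0.018],0.004,0.7],[[0,0.002,0.018],0.004,0.7],[[0,0.002,0.018],0.004,0.7]])

```text
time: 3.5
position: [0.5781, 0.2031, 0.0385]
tool_rot: [-2.443, -1.975, 0.001]
ft_force: [-0.7, -0.4, 0.7]
grip_width: 0.697
grip_force: 0.0
```

inch_along(moves=[[[0,0,0.004],0,0.7],[[0,0,0.004],0,0.7],[[0,0,0.004],0,0.7]])

```text
time: 3.8
position: [0.5785, 0.2032, 0.035]
tool_rot: [2.443, 1.975, -0.0]
ft_force: [-0.4, 0.1, -0.2]
grip_width: 0.703
grip_force: 0.0
```

inch_along(moves=[[[0,0,0.004],0,0.7],[[0,0,0.004],0,0.7],[[0,0,0.004],0,0.7]])

```text
time: 4.1
position: [0.5783, 0.2031, 0.0308]
tool_rot: [-2.443, -1.975, 0.001]
ft_force: [0.8, -0.3, 0.5]
grip_width: 0.699
grip_force: 0.0
```

```bash
python3 - <<'E'
from h import *
plan([])
E
```

```text
t 4.1 pos [0.5783 0.2031 0.0308] chute [-34.9 185.1] F [ 0.76 -0.28  0.49]
turn about tool z -0.0115
```

inch_along(moves=[[[0,0,0.004],-0.012,0.7],[[0,0,0.004],-0.012,0.7],[[0,0,0.004],-0.012,0.7]])

```text
time: 4.4
position: [0.5783, 0.2031, 0.0268]
tool_rot: [-2.431, -1.99, 0.001]
ft_force: [0.4, -0.4, 0.5]
grip_width: 0.696
grip_force: 0.0
```

inch_along(moves=[[[0,0,0.004],0,0.7],[[0,0,0.004],0,0.7],[[0,0,0.004],0,0.7]])

```text
time: 4.7
position: [0.5783, 0.2036, 0.0233]
tool_rot: [-2.431, -1.99, 0.0]
ft_force: [-1.4, -0.2, 3.6]
grip_width: 0.702
grip_force: 1.8
```

inch_along(moves=[[[0,0,0.003],0,0.7],[[0,0,0.003],0,0.7],[[0,0,0.003],0,0.7]])

```text
time: 5.0
position: [0.5781, 0.2038, 0.0202]
tool_rot: [-2.43, -1.99, 0.0]
ft_force: [-2.6, 1.9, 2.7]
grip_width: 0.7
grip_force: 1.9
```

```bash
python3 - <<'E'
from h import *
plan([])
b=ctrl.get_image("side")
cv2.imwrite("pics/a4.png",cv2.resize(b[190:350,200:400,::-1],None,fx=3.7,fy=3.7,interpolation=2))
E
```

```text
t 5.0 pos [0.5781 0.2038 0.0202] chute [-35.2 185.8] F [-2.6   1.89  2.74]
turn about tool z 0.001
```

View pics/a4.png

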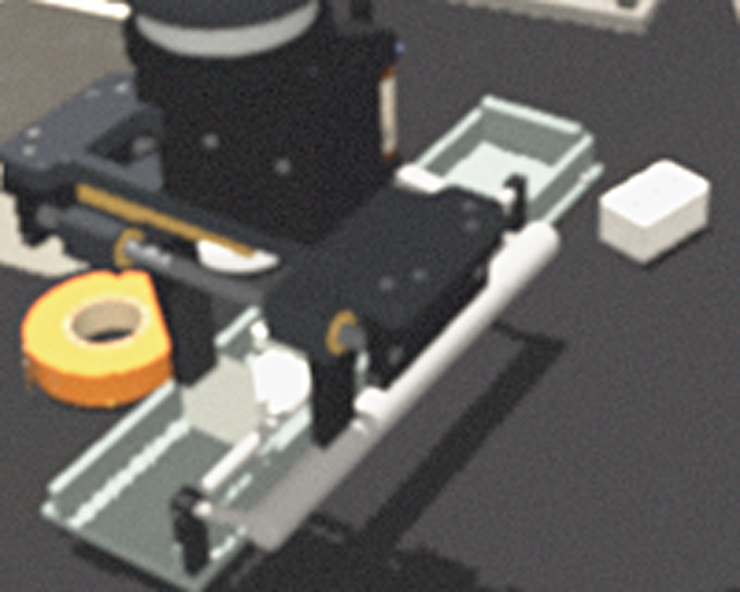

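Contact came at a reported z of about 0.025, with the finger on the inner half of the rail: tip at (333,445) in the crop, blade not yet up. I'll check the tip and body heights and the bottle position before pressing.

```bash
python3 - <<'E'
from h import *
p=np.load("pose.npz")
def S2(u,v,zs):
    for z in zs:
        w=onz("side",200+u/3.7,190+v/3.7,z);print(z,((w[:2]-p["t"])@p["R"]*1000).round(1),end=' ')
    print()
S2(333,445,(.05,.055,.06,.065))
S2(325,442,(.05,.055,.06,.065));S2(350,432,(.05,.055,.06,.065))
print("root");S2(335,358,(.08,.09,.1,.11,.12))
print("low black");S2(400,395,(.06,.07,.08,.09,.1,.11))
w=onz("top",377,188,.05);print("bottle",(w[:2]-p["t"])@p["R"]*1000)
E
```

```text
0.05 [-68.2 184.2] 0.055 [-71.5 188.5] 0.06 [-74.8 192.8] 0.065 [-78.1 197.1] 
0.05 [-64.4 184.4] 0.055 [-67.7 188.7] 0.06 [-71. 193.] 0.065 [-74.4 197.3] 
0.05 [-69.7 174.2] 0.055 [-73.  178.6] 0.06 [-76.3 183. ] 0.065 [-79.5 187.4] 
root
0.08 [-59.1 167.3] 0.09 [-66.4 176.8] 0.1 [-73.6 186.3] 0.11 [-80.8 195.9] 0.12 [-88.  205.4] 
low black
0.06 [-81.3 153.7] 0.07 [-87.7 163.2] 0.08 [-94.2 172.6] 0.09 [-100.6  182. ] 0.1 [-107.1  191.4] 0.11 [-113.5  200.8] 
bottle [ 75.36135363 -69.23913508]
```

Tip is 35–38 mm above the reported TCP and the body bottom is about 33 mm above the tips, so everything still clears. Now I press, shifting 3 mm outward on the rail.

inch_along(moves=[[[0,-0.003,0.004],0,0.7],[[0,-0.003,0.008],0,0.7],[[0,-0.003,0.012],0,0.7],[[0,-0.003,0.016],0,0.7],[[0,-0.003,0.016],0,0.7]])

```text
time: 5.55
position: [0.5753, 0.2039, 0.0032]
tool_rot: [-2.43, -1.99, 0.001]
ft_force: [-1.9, 1.6, 3.3]
grip_width: 0.7
grip_force: 1.6
```

inch_along(moves=[[[0,0,0.004],0,0.7],[[0,0,0.007],0,0.7],[[0,0,0.007],0,0.7]])

```text
time: 5.85
position: [0.576, 0.2037, -0.0033]
tool_rot: [2.431, 1.989, 0.001]
ft_force: [-1.3, 0.6, 4.5]
grip_width: 0.7
grip_force: 1.7
```

```bash
python3 - <<'E'
from h import *
plan([])
b=ctrl.get_image("side")
cv2.imwrite("pics/a5.png",cv2.resize(b[190:350,200:400,::-1],None,fx=3.7,fy=3.7,interpolation=2))
E
```

```text
t 5.85 pos [ 0.576   0.2037 -0.0033] chute [-37.3 185.3] F [-1.31  0.58  4.5 ]
turn about tool z 0.0003
```

View pics/a5.png

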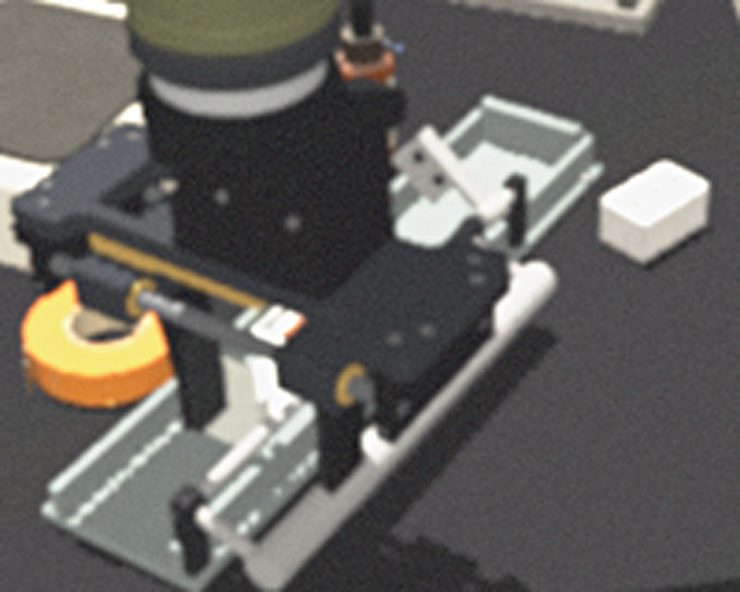

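The gate is open with the blade raised at about (430,165), the rail finger on top of the rail, and the pusher behind the tab near (205,425). Next is 3 mm more press, then the push.

inch_along(moves=[[[0,0,0.003],0,0.7],[[-0.004,0,0.003],0,0.7],[[-0.008,0,0.003],0,0.7],[[-0.011,0,0.003],0,0.7],[[-0.014,0,0.003],0,0.7],[[-0.019,0,0.003],0,0.7],[[-0.025,0,0.003],0,0.7],[[-0.031,0,0.003],0,0.7],[[-0.037,0,0.003],0,0.7],[[-0.043,0,0.003],0,0.7],[[-0.048,0,0.003],0,0.7],[[-0.052,0,0.003],0,0.7],[[-0.054,0,0.003],0,0.7],[[-0.054,0,0.003],0,0.7]])

```text
time: 7.3
position: [0.5651, 0.1508, -0.0056]
tool_rot: [2.431, 1.989, 0.001]
ft_force: [-0.0, 4.7, 5.0]
grip_width: 0.7
grip_force: 2.9
```

```bash
python3 - <<'E'
from h import *
plan([])
b=ctrl.get_image("side");a=ctrl.get_image("top")
cv2.imwrite("pics/a6.png",np.vstack([cv2.resize(b[190:350,200:400,::-1],(400,320),interpolation=2),cv2.resize(a[180:292,200:400,::-1],(400,224),interpolation=2)]))
E
```

```text
t 7.3 pos [ 0.5651  0.1508 -0.0056] chute [-37.5 131.3] F [-0.04  4.74  4.98]
turn about tool z 0.0004
```

View pics/a6.png

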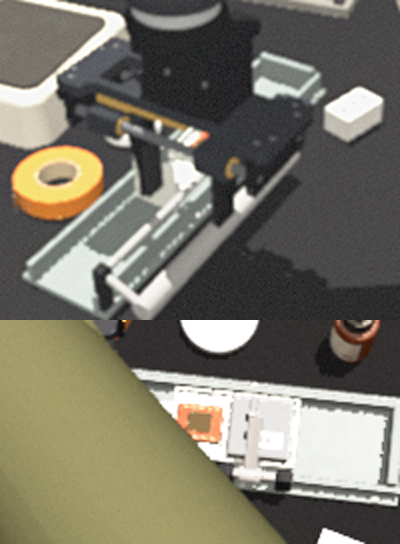

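The carrier is moving under the raised blade, at about (255,430), and the pusher stays on the tab. I've used all 10 views, so I'll finish on force and numeric checks.

inch_along(moves=[[[-0.003,0,0],0,0.7],[[-0.008,0,0],0,0.7],[[-0.014,0,0],0,0.7],[[-0.020,0,0],0,0.7],[[-0.026,0,0],0,0.7],[[-0.032,0,0],0,0.7],[[-0.038,0,0],0,0.7],[[-0.044,0,0],0,0.7],[[-0.050,0,0],0,0.7],[[-0.055,0,0],0,0.7],[[-0.059,0,0],0,0.7],[[-0.061,0,0],0,0.7],[[-0.061,0,0],0,0.7]])

```text
time: 8.7
position: [0.5529, 0.0912, -0.0057]
tool_rot: [2.431, 1.99, 0.001]
ft_force: [0.5, 4.9, 6.4]
grip_width: 0.7
grip_force: 3.1
```

inch_along(moves=[[[-0.002,0,0],0,0.7],[[-0.004,0,0],0,0.7],[[-0.006,0,0],0,0.7],[[-0.006,0,0],0,0.7]])

```text
time: 9.1
position: [0.5518, 0.0857, -0.0057]
tool_rot: [-2.431, -1.99, -0.001]
ft_force: [0.2, 4.8, 5.9]
grip_width: 0.704
grip_force: 3.3
```

```bash
python3 - <<'E'
from h import *
plan([])
E
```

```text
t 9.1 pos [ 0.5518  0.0857 -0.0057] chute [-37.7  64.8] F [0.18 4.83 5.9 ]
turn about tool z 0.0009
```

inch_along(moves=[[[-0.001,0,0],0,0.7],[[-0.002,0,0],0,0.7],[[-0.003,0,0],0,0.7],[[-0.003,0,0],0,0.7]])

```text
time: 9.5
position: [0.5512, 0.0833, -0.0057]
tool_rot: [-2.43, -1.991, -0.002]
ft_force: [0.7, 6.3, 4.9]
grip_width: 0.699
grip_force: 3.9
```

inch_along(moves=[[[-0.001,0,0],0,0.7],[[-0.002,0,0],0,0.7],[[-0.002,0,0],0,0.7]])

```text
time: 9.8
position: [0.5513, 0.0833, -0.0055]
tool_rot: [-2.428, -1.992, -0.006]
ft_force: [2.2, 8.2, 3.2]
grip_width: 0.704
grip_force: 5.1
```

inch_along(moves=[[[-0.001,0,0],0,0.7],[[-0.002,0,0],0,0.7],[[-0.002,0,0],0,0.7]])

```text
time: 10.1
position: [0.5513, 0.0831, -0.0051]
tool_rot: [-2.426, -1.993, -0.009]
ft_force: [2.8, 11.3, 4.7]
grip_width: 0.695
grip_force: 6.5
```

```bash
python3 - <<'E'
from h import *
p=np.load("pose.npz")
a=ctrl.get_image("top");cv2.imwrite("pics/a7.png",a[:,:,::-1])
def orange(im):
    h=cv2.cvtColor(im,cv2.COLOR_RGB2HSV);m=cv2.inRange(h,(0,110,90),(13,255,255));m[:195]=0;m[275:]=0;m[:,:160]=0;m[:,405:]=0
    n,l,s,c=cv2.connectedComponentsWithStats(m);i=1+s[1:,4].argmax();return c[i],s[i]
for im in(cv2.imread("pics/top0.png")[:,:,::-1].copy(),a):
    c,s=orange(im);print(c,s,(onz("top",*c,.016)[:2]-p["t"])@p["R"]*1000)
# profile along chute at x=0..20, z=18mm near stop
m=ctrl.camera_model("top");f=240/np.tan(np.radians(m["vertical_fov"]/2));K=np.array([[f,0,m["cx"]],[0,f,m["cy"]],[0,0,1]])
for nm,im in(("0",cv2.imread("pics/top0.png")[:,:,::-1]),("now",a)):
  for x in(-23,-10,23):
    r=[]
    for y in range(-122,-60,3):
        w=np.r_[p["R"]@np.array([x,y])/1000+p["t"],.018];u,v=cv2.projectPoints(w,m["rvec"],m["tvec"],K,None)[0].ravel();r.append(int(im[int(round(v)),int(round(u))].mean()))
    print(nm,x,r)
E
```

```text
[266.68312757 228.65432099] [255 219  24  20 243] [ 3.14922086 88.37430109]
[353.8 231.9] [350 229   7   7  20] [ 13.13102181 -43.01846067]
0 -23 [46, 46, 46, 221, 230, 205, 78, 107, 234, 237, 236, 236, 235, 238, 236, 235, 236, 236, 237, 237, 236]
0 -10 [46, 46, 43, 225, 233, 221, 66, 109, 239, 237, 238, 239, 240, 238, 238, 238, 237, 236, 238, 236, 236]
0 23 [44, 48, 46, 235, 234, 219, 72, 107, 233, 240, 239, 240, 240, 239, 238, 239, 239, 239, 238, 238, 238]
now -23 [55, 49, 50, 226, 234, 215, 83, 150, 139, 142, 134, 164, 150, 140, 146, 133, 150, 101, 109, 116, 115]
now -10 [49, 48, 46, 230, 238, 227, 248, 242, 244, 234, 241, 233, 233, 234, 249, 239, 235, 235, 235, 234, 187]
now 23 [49, 47, 49, 239, 239, 228, 122, 251, 241, 235, 234, 233, 233, 234, 235, 233, 234, 233, 233, 233, 235]
```

```bash
python3 - <<'E'
from h import *
p=np.load("pose.npz");m=ctrl.camera_model("top");f=240/np.tan(np.radians(m["vertical_fov"]/2));K=np.array([[f,0,m["cx"]],[0,f,m["cy"]],[0,0,1]])
def strip(im,x,ys,z=.02):
    w=np.array([np.r_[p["R"]@np.array([x,y])/1000+p["t"],z] for y in ys]);uv=cv2.projectPoints(w,m["rvec"],m["tvec"],K,None)[0].astype(np.float32)
    return cv2.remap(im,uv[:,0,0][None],uv[:,0,1][None],cv2.INTER_LINEAR)[0]
A=cv2.imread("pics/top0.png");B=cv2.imread("pics/a7.png")
for x in(0,12,22):
    print(x,"init",[int(v) for v in strip(A,x,range(4,66,3)).mean(1)])
    print(x,"now ",[int(v) for v in strip(B,x,range(-112,-50,3)).mean(1)])
    print("  sat now",[int(v.max()-v.min()) for v in strip(B,x,range(-112,-50,3)).astype(int)])
    print("  sat init",[int(v.max()-v.min()) for v in strip(A,x,range(4,66,3)).astype(int)])
E
```

```text
0 init [83, 121, 233, 225, 254, 248, 228, 248, 252, 253, 254, 254, 253, 247, 229, 228, 227, 227, 227, 228, 218]
0 now  [236, 238, 170, 231, 236, 236, 254, 255, 255, 255, 255, 254, 253, 233, 235, 234, 233, 234, 236, 218, 121]
  sat now [6, 5, 9, 7, 8, 2, 1, 0, 0, 0, 0, 1, 2, 3, 3, 2, 2, 3, 3, 8, 28]
  sat init [2, 5, 6, 9, 2, 5, 6, 4, 3, 1, 1, 0, 2, 5, 6, 6, 7, 6, 8, 10, 12]
12 init [183, 233, 232, 211, 254, 246, 229, 228, 228, 227, 227, 230, 228, 228, 226, 228, 228, 226, 225, 225, 210]
12 now  [235, 238, 172, 254, 230, 237, 235, 235, 233, 234, 233, 235, 235, 234, 234, 233, 233, 233, 234, 214, 166]
  sat now [6, 5, 8, 1, 10, 3, 1, 3, 3, 3, 2, 3, 2, 2, 2, 3, 4, 2, 3, 4, 13]
  sat init [7, 6, 6, 10, 1, 6, 6, 5, 4, 6, 7, 6, 8, 7, 8, 7, 6, 10, 11, 10, 13]
22 init [230, 233, 233, 229, 254, 240, 231, 229, 228, 227, 226, 227, 227, 229, 226, 228, 226, 225, 226, 228, 244]
22 now  [239, 237, 166, 234, 247, 237, 234, 233, 234, 234, 234, 235, 234, 233, 233, 233, 234, 235, 233, 208, 213]
  sat now [5, 6, 8, 3, 4, 3, 2, 3, 3, 2, 2, 3, 2, 4, 2, 2, 3, 3, 2, 6, 10]
  sat init [6, 5, 6, 7, 1, 7, 6, 6, 6, 7, 7, 6, 7, 7, 8, 7, 8, 10, 10, 9, 6]
```

Nose is at the stop: the dark gap is gone, the label shifted about 118 mm, and force rises to 11 N with no motion. I'll back off the tab with the gate still held, then ease it shut.

inch_along(moves=[[[0.004,0,0],0,0.7],[[0.008,0,0],0,0.7],[[0.012,0,0],0,0.7],[[0.014,0,0],0,0.7],[[0.014,0,0],0,0.7]])

```text
time: 10.65
position: [0.5526, 0.0907, -0.0064]
tool_rot: [2.431, 1.989, -0.003]
ft_force: [-0.3, -2.8, 4.6]
grip_width: 0.703
grip_force: 2.0
```

inch_along(moves=[[[0,0,-0.003],0,0.7],[[0,0,-0.007],0,0.7],[[0,0,-0.011],0,0.7],[[0,0,-0.015],0,0.7],[[0,0,-0.019],0,0.7],[[0,0,-0.023],0,0.7],[[0,0,-0.027],0,0.7],[[0,0,-0.031],0,0.7],[[0,0,-0.035],0,0.7],[[0,0,-0.039],0,0.7],[[0,0,-0.045],0,0.7],[[0,0,-0.06],0,0.7],[[0,0,-0.085],0,0.7],[[0,0,-0.12],0,0.7],[[0,0,-0.16],0,0.7],[[0,0,-0.16],0,0.7],[[0,0,-0.16],0,0.7]])

```text
time: 12.35
position: [0.5538, 0.0923, 0.1558]
tool_rot: [2.429, 1.989, 0.003]
ft_force: [0.0, -0.0, -1.0]
grip_width: 0.704
grip_force: 0.0
```

```bash
python3 - <<'E'
from h import *
plan([])
E
```

```text
t 12.35 pos [0.5538 0.0923 0.1558] chute [-37.   71.7] F [ 0.01 -0.   -0.98]
turn about tool z 0.0006
```

inch_along(moves=[[[0.03,-0.04,-0.03],0,0.7],[[0.08,-0.06,-0.06],0,0.7],[[0.12,-0.06,-0.09],0,0.7],[[0.16,-0.06,-0.09],0,0.7],[[0.2,-0.06,-0.09],0,0.7],[[0.2,-0.06,-0.09],0,0.7],[[0.2,-0.06,-0.09],0,0.7]])

```text
time: 13.05
position: [0.5323, 0.301, 0.2422]
tool_rot: [-2.426, -1.993, 0.005]
ft_force: [0.2, -0.9, 0.9]
grip_width: 0.7
grip_force: 0.0
```

```bash
python3 - <<'E'
from h import *
p=np.load("pose.npz");m=ctrl.camera_model("top")
A=cv2.imread("pics/top0.png");B=ctrl.get_image("top")[:,:,::-1].copy();C=cv2.imread("pics/side0.png");D=ctrl.get_image("side")[:,:,::-1].copy()
cv2.imwrite("pics/a8.png",B);cv2.imwrite("pics/s8.png",D)
def df(X,Y,b):
    x0,y0,x1,y1=b;return cv2.absdiff(X[y0:y1,x0:x1],Y[y0:y1,x0:x1]).mean().round(1)
for n,X,Y,b in(("rail end top",A,B,(285,265,310,290)),("blade top",A,B,(318,215,335,258)),("block",A,B,(350,280,400,320)),("bottle",A,B,(360,165,400,205)),("petri",A,B,(288,155,332,199)),("kapton",A,B,(212,143,270,197)),("stop",A,B,(395,215,408,272)),
("rail side",C,D,(320,245,355,275)),("rail side2",C,D,(258,290,300,340)),("blade side",C,D,(305,232,338,256)),("block side",C,D,(355,230,395,265)),("kapton s",C,D,(205,260,252,300))):print(n,df(X,Y,b))
f=240/np.tan(np.radians(m["vertical_fov"]/2));K=np.array([[f,0,m["cx"]],[0,f,m["cy"]],[0,0,1]])
def strip(im,x,ys,z):
    w=np.array([np.r_[p["R"]@np.array([x,y])/1000+p["t"],z] for y in ys]);uv=cv2.projectPoints(w,m["rvec"],m["tvec"],K,None)[0].astype(np.float32)
    return [int(v) for v in cv2.remap(im,uv[:,0,0][None],uv[:,0,1][None],cv2.INTER_LINEAR)[0].mean(1)]
for x in(-20,-12,0,12,20):
    print(x,"nose",strip(B,x,range(-114,-88,2),.02)," tab",strip(B,x,range(30,66,2),.054))
    print("   init tab",strip(A,x,range(146,182,2),.054))
h=cv2.cvtColor(B,cv2.COLOR_BGR2HSV);mk=cv2.inRange(h,(0,110,90),(13,255,255));mk[:195]=0;mk[275:]=0;mk[:,:160]=0;mk[:,405:]=0
n,l,s,c=cv2.connectedComponentsWithStats(mk);i=1+s[1:,4].argmax();print(s[i],(onz("top",*c[i],.016)[:2]-p["t"])@p["R"]*1000)
E
```

```text
rail end top 1.6
blade top 18.6
block 1.6
bottle 2.4
petri 1.0
kapton 1.8
stop 2.8
rail side 15.4
rail side2 22.3
blade side 33.5
block side 11.5
kapton s 15.9
-20 nose [155, 223, 232, 232, 161, 157, 243, 250, 250, 211, 195, 230, 243]  tab [184, 196, 193, 178, 179, 175, 159, 142, 132, 120, 108, 106, 205, 231, 231, 231, 231, 231]
   init tab [176, 177, 171, 166, 149, 149, 148, 134, 128, 119, 199, 227, 225, 227, 226, 226, 228, 226]
-12 nose [209, 233, 232, 228, 159, 141, 198, 232, 238, 229, 228, 228, 228]  tab [255, 255, 255, 255, 255, 255, 230, 216, 255, 250, 146, 116, 215, 233, 232, 231, 230, 232]
   init tab [255, 255, 255, 255, 252, 213, 163, 155, 203, 254, 253, 235, 228, 228, 227, 228, 225, 226]
0 nose [180, 232, 234, 232, 164, 160, 235, 225, 232, 229, 253, 255, 255]  tab [254, 249, 253, 255, 253, 252, 222, 211, 255, 252, 160, 112, 211, 230, 231, 228, 226, 227]
   init tab [252, 255, 255, 254, 202, 154, 156, 156, 182, 255, 255, 239, 227, 227, 226, 225, 227, 228]
12 nose [179, 230, 234, 230, 166, 224, 253, 236, 238, 230, 230, 230, 230]  tab [241, 236, 232, 235, 238, 240, 211, 213, 254, 253, 233, 230, 230, 229, 229, 230, 231, 230]
   init tab [242, 239, 235, 233, 212, 198, 166, 159, 197, 255, 254, 235, 228, 228, 229, 229, 229, 227]
20 nose [185, 234, 234, 227, 158, 134, 230, 250, 244, 229, 230, 230, 229]  tab [101, 102, 96, 98, 97, 111, 109, 159, 255, 254, 193, 96, 99, 101, 100, 103, 99, 98]
   init tab [102, 97, 99, 104, 101, 100, 115, 148, 199, 255, 254, 169, 98, 102, 99, 101, 102, 104]
[333 227  24  19 205] [  4.85709365 -28.74896376]
```

```bash
python3 - <<'E'
from h import *
p=np.load("pose.npz");m=ctrl.camera_model("top");f=240/np.tan(np.radians(m["vertical_fov"]/2));K=np.array([[f,0,m["cx"]],[0,f,m["cy"]],[0,0,1]])
ims=[ctrl.get_image("top").astype(np.float32) for _ in range(4)];B=np.mean(ims,0);A=cv2.imread("pics/top0.png")[:,:,::-1].astype(np.float32)
def strip(im,xs,ys,z):
    w=np.array([np.r_[p["R"]@np.array([x,y])/1000+p["t"],z] for y in ys for x in xs]);uv=cv2.projectPoints(w,m["rvec"],m["tvec"],K,None)[0].astype(np.float32)
    return cv2.remap(im,uv[:,0,0][None],uv[:,0,1][None],cv2.INTER_LINEAR)[0].mean(1).reshape(len(ys),-1).mean(1).astype(int)
ys=np.arange(-112,-93,1.)
print(ys)
for z in(.03,.018,.006):
  print(z,"A",strip(A,range(-20,24,2),ys,z));print(z,"B",strip(B,range(-20,24,2),ys,z))
E
```

```text
[-112. -111. -110. -109. -108. -107. -106. -105. -104. -103. -102. -101.
 -100.  -99.  -98.  -97.  -96.  -95.  -94.]
0.03 A [215 230 233 233 232 229 207 160 105  83  94 106 123 163 207 231 238 239
 239]
0.03 B [216 230 233 233 233 229 208 161 128 164 223 236 237 239 240 234 224 220
 224]
0.018 A [230 233 233 232 227 199 149  97  84  96 105 122 165 210 232 238 239 239
 239]
0.018 B [231 234 233 232 227 199 152 129 177 226 235 237 239 241 234 224 220 223
 227]
0.006 A [233 233 232 223 191 138  92  85  97 107 125 171 214 233 238 239 239 239
 238]
0.006 B [233 233 232 223 191 143 132 184 223 231 234 236 237 229 221 217 221 225
 227]
```

```bash
python3 - <<'E'
from h import *
p=np.load("pose.npz");m=ctrl.camera_model("top");f=240/np.tan(np.radians(m["vertical_fov"]/2));K=np.array([[f,0,m["cx"]],[0,f,m["cy"]],[0,0,1]])
def strip(im,xs,ys,z):
    w=np.array([np.r_[p["R"]@np.array([x,y])/1000+p["t"],z] for y in ys for x in xs]);uv=cv2.projectPoints(w,m["rvec"],m["tvec"],K,None)[0].astype(np.float32)
    return cv2.remap(im,uv[:,0,0][None],uv[:,0,1][None],cv2.INTER_LINEAR)[0].mean(1).reshape(len(ys),-1).mean(1).astype(int)
ys=np.arange(-110,-97,1.)
for n in("a7","a8"):
  im=cv2.imread(f"pics/{n}.png").astype(np.float32)
  for xs in((-12,-8,-4),(0,4,8),(12,16,20)):print(n,xs,strip(im,xs,ys,.018))
E
```

```text
a7 (-12, -8, -4) [237 237 231 209 158 149 181 220 227 235 244 244 240]
a7 (0, 4, 8) [239 237 233 205 159 131 173 235 242 244 242 243 241]
a7 (12, 16, 20) [239 237 232 206 159 129 187 219 227 236 246 246 243]
a8 (-12, -8, -4) [232 232 225 201 151 141 172 215 225 233 242 241 236]
a8 (0, 4, 8) [234 233 228 199 153 123 165 232 240 241 237 238 235]
a8 (12, 16, 20) [234 232 227 199 152 122 178 213 225 236 247 247 241]
```

The nose position hasn't changed since it was pressed on the stop with 11 N. The rail is back at its shut position, and the bystanders haven't moved in the top view. Handing in.

```bash
python3 -c "
from bench import ctrl
print(ctrl.close_job())"
```

```text
the job is handed in; nothing more can be done
None
```

I handed the job in at about 13 s: the carrier's nose rests against the end stop, the gate is shut behind it, and in the top view the things around the chute have not moved; no verdict was returned.

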